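# Open the gouge chest's two-dial bolt lock by feel

### The job

Unlock the green gouge chest: its code is 4 on the orange dial, then 9 on the blue dial. The lock is worn, so each dial frees a little to one side or the other of its number: keep a light pull on the bolt through the dial as you turn, feel for it to give, then draw the bolt fully open so that the lid springs up. Do not force the lock, and leave the mallet, the wooden blank and the wax jar where they stand.

Things in the scene. Friction and masses are not known exactly. Their poses are not given: they have to be found in the camera images.
- chest: Green steel chest fixed on the bench, 200 mm (x) by 434 mm (y) by 85 mm high; origin on the bench under the lock's middle, top from y -160 to +274 mm; turned up to 20 degrees. On top lies the lock: an aluminium bolt carriage 92 mm (x) by 208 mm (y), its top 110 mm over the bench, between rails 103 mm high. The carriage bears both dials and slides along the chest's -y to open.
- dial_a_grip (a point): Grip point of the ORANGE dial: on its axis, chest x 0, y +52 mm (bolt shut), 138 mm over the bench. A black numbered disc 72 mm across (top 116 mm over the bench) bears an upright orange grip bar 44 mm long, 12 thick, 32 high (top 148 mm over the bench), along this point's x; its white-topped end points at number 0. Pinch the bar's long sides from above. Moves with the bolt.
- dial_b_grip (a point): Grip point of the BLUE dial, built as the orange one: on its axis, chest x 0, y -52 mm (bolt shut), 138 mm over the bench. Bar along this point's x, white-topped end at number 0.
- dial_a (a joint): Orange dial's angle (rad), counter-clockwise from above; 0 with number 0 at the red index mark on the chest's +x side of the dial, number k at k x 0.628, so 4 is 2.513. Starts 0.6 to 1.1 above that. Its gate (where it frees) is 0 to 0.30 rad to either side of the number, differs every time, is about 0.1 rad wide and only felt. Turning takes 0.03 N m, up to 0.1 more under pull.
- dial_b (a joint): Blue dial's angle (rad), same meaning; 9 is 5.655. Starts 0.6 to 1.1 rad below that. Its gate too is 0 to 0.30 rad to either side of the number, differs every time, and is only felt.
- bolt (a joint): Draw of the bolt carriage along the chest's -y (m): 0 shut, 0.026 open (end stop). Friction 1.5 N; stays where left. Past 2 mm the orange dial's hidden gate wheel presses its spring pawl; past 10 mm the blue one does. Each adds 1.2 N per mm until its pawl drops into its gate; then that dial blocks no more. Good search holds: 7 mm for orange, 15 mm for blue (about 6 N).
- pawl_a: Orange dial's spring pawl, a 6 mm steel pin under the cover (hidden). With the bolt held at about 7 mm and the dial turned slowly, the pull falls by some 3 to 5 N (to about half) when the pin drops into the gate. The dial is then caught: past some 0.05 rad of play it stiffens (6 N per mm at 30 mm radius). Over 12 N on the pin, by turning or by pulling, damages the lock.
- pawl_b: Blue dial's spring pawl, likewise: felt with the bolt held at about 15 mm, after the orange one is in. Over 12 N damages the lock. With both pawls in their gates the bolt runs to its stop against friction alone.
- lid (a joint): Opening angle of the lid (rad): the part of the chest's top beyond y +128 mm, hinged at the +y edge. 0 shut, held down by the bolt's nose; springs up by itself to about 0.37 rad once the bolt is drawn some 22 mm.
- bowl_blank: Bystander: turned wooden blank, 100 mm across, 50 mm high, origin at its underside; loose on the bench.
- wax_jar: Bystander: amber jar, 56 mm across, 70 mm high, origin at its underside; loose on the bench.
- mallet: Bystander: wooden mallet lying on the bench along its x, 210 mm long, 68 mm high, origin at the bench under the inner face of its head; loose.

How it is judged:
On the way, in this order (a step that is already met when the one before it is completed fails the run):
1. the orange dial stands at 4 (within half a number and a bit) and the bolt is drawn 5 mm with it (value of joint bolt above 0.005 m and value of joint dial_a between 2.06328 and 2.96328 rad), for 0.2 s.
2. the bolt is fully drawn with the blue dial at 9 (value of joint bolt above 0.023 m and value of joint dial_b between 5.20488 and 6.10488 rad), for 0.2 s.
At the end, for the whole second after the job is handed in: The bolt stays drawn by at least 22.5 mm of its 26 mm, at rest, the lid has sprung up (more than 0.15 rad, at rest), and the orange dial is within 0.45 rad of 4 and the blue one within 0.45 rad of 9; the robot has let go (value of joint bolt above 0.0225 m and value of joint lid above 0.15 rad and value of joint dial_a between 2.06328 and 2.96328 rad and value of joint dial_b between 5.20488 and 6.10488 rad and not (velocity of joint bolt above 0.01 m/s) and velocity of joint lid below 0.1 rad/s); the robot touches nothing.
It fails at once if the orange dial's pawl is forced with more than 12 N (contact force between pawl_a and anything else above 12 N).
It fails at once if the blue dial's pawl is forced with more than 12 N (contact force between pawl_b and anything else above 12 N).
It fails at once if the wooden blank is moved by more than 30 mm (distance of bowl_blank from where it was at the start of the episode above 0.03 m).
It fails at once if the wax jar is moved by more than 30 mm (distance of wax_jar from where it was at the start of the episode above 0.03 m).
It fails at once if the mallet is moved by more than 30 mm (distance of mallet from where it was at the start of the episode above 0.03 m).
It also fails if it takes over 69 s, if anything falls off the work surface, if the arm or the gripper's body presses on something with over 40 N, if the wrist force passes 120 N, or if a joint passes its speed limit or range.

### The arm

A 6-joint arm with a two-finger parallel gripper is mounted at the origin on the work surface. World frame = base frame: x ahead of the robot, y to its left, z up, the work surface at z = 0. Lengths are in m, angles in rad, forces in N, time in s.
With the tool pointing down it reaches from about 0.25 to 0.725 m from the base axis. Payload 4 kg.
Tool frame: the origin (TCP) lies on the centre line of the jaws, within the pads' length; the fingertips stand 17 mm ahead of it and the grasp point (between the pads) lies 2 mm behind it; z points along the fingers, x is the direction in which the jaws open and shut, and the axes are right-handed (so a half turn about z gives the same grasp; the last joint's range is limited). The gripper opens to 85 mm and grips with 20 to 120 N. Pads are 22 mm wide; open, the fingers measure 114 mm over their backs; the gripper's body (76 mm by 85 mm) begins 54 mm behind the grasp point. The pads swing forward as they close: fully open they stand 13 mm farther back than shut.
Start: joints at [-1.1, 0.241, 0.005, 1.335, 0, 1.571], TCP at [0.227, -0.446, 0.221] pointing down, gripper open.
Joint ranges: [-2.72, 2.72], [-1.05, 1.87], [-1.09, 1.28], [-1.99, 2.15], [-1.42, 1.44], [-3.14, 3.14]. Speed limits (rad/s): [2.79, 2.79, 3.14, 3.14, 3.14, 3.14].

### API

Orientations are given as a unit quaternion [x, y, z, w].
In Python, from workcell import bot gives the robot as it stands.
- The arm moves only by the tool jog_arm, never from a script. Its arguments are lists of equal length, an entry for each row: "jaw": the closure, from 0 (fully open) to 1 (shut); "linear": the shift along the tool's x, y, z in m, a list of three; "delta_rot": the turn, a rotation vector about the tool's x, y, z in degrees, a list of three. A call has exactly 8 rows; each row is the pose to reach, as a shift and turn from the pose commanded when the call began, along the tool's axes at that moment; what a row does not reach only later rows make up. A row lasts 1/12 s, in which the tool goes at most 41.7 mm and 7.16 degrees, less where a joint would pass 70% of its speed; a pose out of reach is approached as far as the arm can. A call with a gripper value outside its range is refused whole. The fingers move at their own pace and stop on an object; the grip force is fixed at half the most. Time passes only in rows, so rows that repeat a pose let the fingers close, or fill a call up. It gives the time, the measured TCP pose, the force and the opening at its end, in the units of the state.
- bot.get_obs(): the state, without advancing time (a new reading comes with each control period).
- bot.camera(name): name is "scene" or "top" or "wrist"; returns (picture, depth): 420x560x3 uint8, red, green, blue; 420x560 float32, m along the optical axis (not along the pixel's ray), 0 where there is no reading.
- bot.calibration(name): a dict with "fovy" (degrees; the focal length in pixels is half the picture's height over the tangent of half this angle, whatever the lens; pixels are square), "cx", "cy" (the principal point, pixels), "k1" (the pictures are not rectified: a ray, as slopes to the right and down, at radius r is drawn at 1 + k1 r^2 times it, then the intrinsics apply), "origin" and "orientation" of the camera in the world. Camera axes: x right, y down, z forward; pixel columns grow to the right and rows downward; lengths in m; the calibration is good to about 2 mm. A picture is of the moment at which its call begins: read the wrist's pose just before it. calibration takes no time and is no camera call; for the wrist camera it gives the pose at the moment of the call.
- bot.job_done(): hands the job in, once; it reports no verdict.
The state is a dict: "clock": time; "joint_pos": joint angles; "joint_vel": joint speeds; "tau": joint torques, N m; "eef_pos": TCP position; "tool_rot": TCP orientation; "ft_force": force on the tool from outside, world axes, zero at the start; "ft_torque": the same for the moment, N m; "grip_width": finger opening in m.
Only numpy, scipy, OpenCV 4.12 (cv2) and the standard library are available. Lean on these libraries where they do the work, as an engineer would, in place of code of your own. Each camera call takes 0.05 s, during which the arm holds its last target.

## Working session

There is one attempt and no reset: what is moved stays moved. The work goes in short steps, Python scripts to look and compute and a tool call to move; the robot and the scene stay as the last step left them, time stands still between calls to the robot, and variables do not carry over. Pictures are saved under pics/ and viewed, and the job is handed in when it is done.

Besides the shell and the picture viewer there is one more tool, called as name(argument=value, ...), one argument or row to a line, values as JSON. jog_arm: Moves the arm, as the interface text tells. Its arguments: {"type":"object","properties":{"jaw":{"type":"array","items":{"type":"number"}},"linear":{"type":"array","items":{"type":"array","items":{"type":"number"}}},"delta_rot":{"type":"array","items":{"type":"array","items":{"type":"number"}}}},"required":["jaw","linear","delta_rot"]}

```bash
ls; mkdir -p pics; python3 - <<'E'
from workcell import bot
import cv2
o=bot.get_obs()
for k,v in o.items(): print(k,v)
for n in ["top","scene"]:
    p,d=bot.camera(n); cv2.imwrite(f"pics/{n}0.png",p[:,:,::-1]); print(n,bot.calibration(n))
print(bot.get_obs()['clock'])
E
```

```text
pics
clock 0.0
joint_pos [-1.10002769e+00  2.41449755e-01  3.75443308e-03  1.33515356e+00
  2.14546602e-05  1.57077725e+00]
joint_vel [-0.00055998 -0.00024952  0.0005884  -0.00086605 -0.00037812  0.00027092]
tau [-9.86008999e-04 -3.72321439e+01  2.52406096e+01  1.69925083e-02
 -1.13764881e-04  2.31063808e-07]
eef_pos [ 0.2265107  -0.44505475  0.2205061 ]
tool_rot [ 8.52521816e-01 -5.22690636e-01 -8.69304957e-04 -5.45586561e-04]
ft_force [ 0.71115293  0.47371682 -0.39649439]
ft_torque [ 0.01161266 -0.00864548  0.03736129]
grip_width 0.08536288887049236
top {'fovy': 50.52810171977235, 'cx': 282.99213801124125, 'cy': 209.01524953740892, 'k1': 0.038815090690922274, 'origin': array([0.5300594 , 0.02885523, 0.96053889]), 'orientation': array([-0.70062809,  0.71221407, -0.02545833,  0.03497528])}
scene {'fovy': 54.7114525524539, 'cx': 279.78561942743687, 'cy': 203.91220318692007, 'k1': -0.1186512178832301, 'origin': array([1.06492599, 0.2440458 , 0.91778638]), 'orientation': array([ 0.49970015,  0.82455777, -0.22615968, -0.13876612])}
0.1
```

View pics/top0.png

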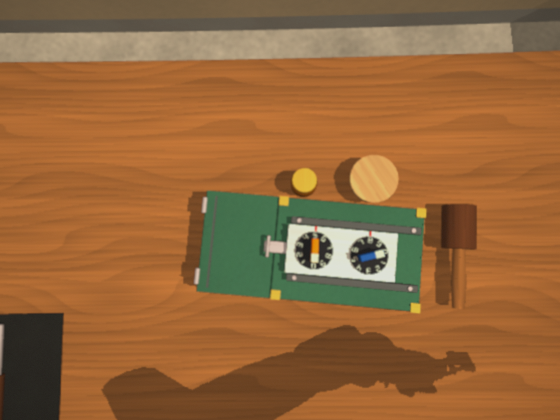

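View pics/scene0.png

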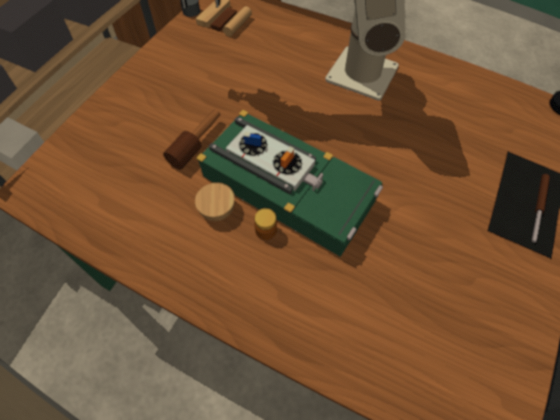

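```bash
cat > h.py <<'E'
import numpy as np, cv2
from scipy.spatial.transform import Rotation as R
def f(c): return 210/np.tan(np.radians(c['fovy']/2))
def ray(c,u,v):
    xd=np.array([(u-c['cx'])/f(c),(v-c['cy'])/f(c)]);x=xd.copy()
    for _ in range(20): x=xd/(1+c['k1']*(x@x))
    return R.from_quat(c['orientation']).apply([x[0],x[1],1.])
def onplane(c,u,v,z):
    d=ray(c,u,v);o=np.array(c['origin']);return (o+d*(z-o[2])/d[2])[:2]
def proj(c,P):
    q=R.from_quat(c['orientation']).inv().apply(np.asarray(P)-c['origin'])
    x=q[...,:2]/q[...,2:3];x=x*(1+c['k1']*(x**2).sum(-1,keepdims=True))
    return x*f(c)+[c['cx'],c['cy']]
def rect(c,img,x0,x1,y0,y1,z,s=0.0005):
    # rows: x decreasing downward; cols: y decreasing rightward
    X,Y=np.meshgrid(np.arange(x1,x0,-s),np.arange(y1,y0,-s),indexing='ij')
    uv=proj(c,np.stack([X,Y,np.full_like(X,z)],-1)).astype(np.float32)
    return cv2.remap(img,uv[...,0],uv[...,1],cv2.INTER_CUBIC)
E
python3 - <<'E'
from workcell import bot
from h import *
c=bot.calibration("top"); p=cv2.imread("pics/top0.png")
cs=bot.calibration("scene"); ps=cv2.imread("pics/scene0.png")
for nm,cc,pp in [("top",c,p),("scene",cs,ps)]:
  hsv=cv2.cvtColor(pp,cv2.COLOR_BGR2HSV)
  for n,lo,hi in [("orange",(5,190,170),(18,255,255)),("blue",(100,130,60),(125,255,255)),("yellow",(20,120,150),(32,255,255))]:
    m=cv2.inRange(hsv,lo,hi)
    k,l,st,ce=cv2.connectedComponentsWithStats(m)
    for i in range(1,k):
        if st[i,4]>12: print(nm,n,st[i],ce[i].round(1),onplane(cc,*ce[i],.148 if n!="yellow" else .085).round(4))
r=rect(c,p,.35,.65,-.25,.2,.116,0.00075); cv2.imwrite("pics/r116.png",r); print(r.shape)
r=rect(c,p,.4,.52,-.12,.1,.148,0.0003); cv2.imwrite("pics/r148.png",r); print(r.shape)
E
```

```text
top orange [312 239   7  14  92] [315.  245.4] [ 0.5324 -0.0178]
top blue [358 251  17  11 127] [366.5 256.2] [ 0.5115 -0.1104]
top yellow [292 168  25  24 460] [304.2 179.9] [ 0.6624 -0.0029]
top yellow [351 179  14  20  76] [356.8 188.7] [ 0.6429 -0.1064]
top yellow [279 197  10   9  87] [283.5 200.9] [0.6214 0.0387]
top yellow [417 208  10  10  88] [421.2 212.8] [ 0.5933 -0.2304]
top yellow [270 290  11  10  93] [275.3 294.3] [0.4394 0.0577]
top yellow [410 303  10  10  90] [414.9 307.6] [ 0.411  -0.2102]
scene orange [283 153   6   7  22] [285.4 155.9] [ 0.5333 -0.0154]
scene blue [244 134  17  11 126] [253.2 139.2] [ 0.524  -0.1087]
scene yellow [241 111   6   5  17] [243.3 113.1] [ 0.4106 -0.2085]
scene yellow [325 153   7   6  26] [327.7 155.6] [0.4381 0.0594]
scene yellow [198 154   7   6  30] [200.9 156.6] [ 0.5925 -0.2292]
scene yellow [285 204   8   7  37] [289.  206.8] [0.621  0.0401]
scene yellow [255 209  20  18 261] [264.6 217.5] [0.6734 0.0026]Traceback (most recent call last):
  File "<stdin>", line 12, in <module>
  File "h.py", line 17, in rect
    uv=proj(c,np.stack([X,Y,np.full_like(X,z)],-1)).astype(np.float32)
       ~~~~^^^^^^^^^^^^^^^^^^^^^^^^^^^^^^^^^^^^^^^^
  File "h.py", line 11, in proj
    q=R.from_quat(c['orientation']).inv().apply(np.asarray(P)-c['origin'])
  File "scipy/spatial/transform/_rotation.pyx", line 2580, in scipy.spatial.transform._rotation.Rotation.apply
ValueError: Expected input of shape (3,) or (P, 3), got (401, 600, 3).
```

```bash
sed -i 's/q=R.from_quat(c\[.orientation.\]).inv().apply(np.asarray(P)-c\[.origin.\])/q=(np.asarray(P)-c["origin"])@R.from_quat(c["orientation"]).as_matrix()/' h.py
python3 - <<'E'
from workcell import bot
from h import *
c=bot.calibration("top"); p=cv2.imread("pics/top0.png")
r1=rect(c,p,.45,.59,-.2,.06,.116,0.0004)
r2=rect(c,p,.45,.59,-.2,.06,.148,0.0004)
from h import *
ps=cv2.imread("pics/scene0.png");cs=bot.calibration("scene")
print(r1.shape); cv2.imwrite("pics/r1.png",cv2.resize(np.vstack([r1,r2]),(650,700))[:, :] if 0 else r1); cv2.imwrite("pics/r2.png",r2)
# black disc at z=.116
g=cv2.cvtColor(r1,cv2.COLOR_BGR2GRAY)
C=cv2.HoughCircles(g,cv2.HOUGH_GRADIENT,1,150,param1=100,param2=15,minRadius=80,maxRadius=100)
print([(.59-b*.0004,.06-a*.0004,rr*.0004) for a,b,rr in C[0][:4]])
E
```

```text
(350, 650, 3)
[(np.float32(0.51299995), np.float32(-0.118599996), np.float32(0.03592)), (np.float32(0.52419996), np.float32(-0.016600002), np.float32(0.0354))]
```

View pics/r1.png

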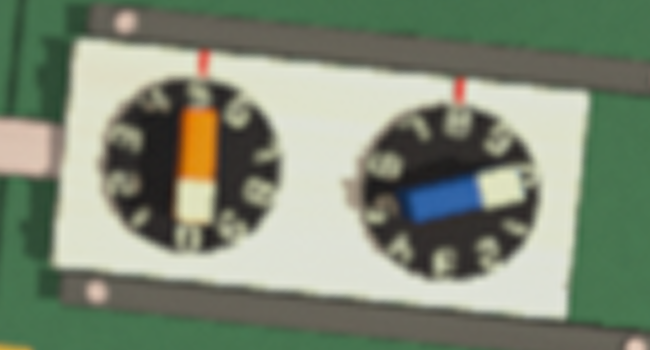

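View pics/r2.png

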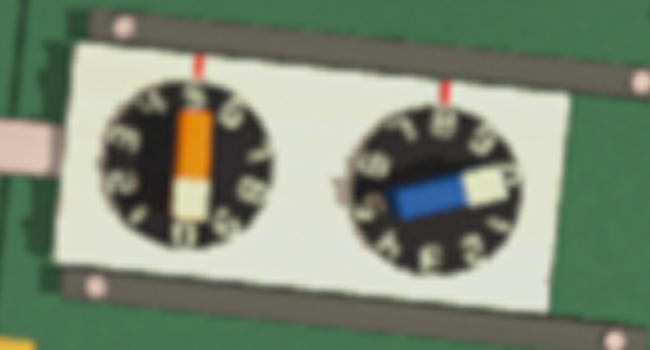

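```bash
cat > go.py <<'E'
import sys,numpy as np
from workcell import bot
from scipy.spatial.transform import Rotation as R
o=bot.get_obs(); T=R.from_quat(o['tool_rot'])
def st():
    M=T.as_matrix(); th=np.degrees(np.arctan2(M[1,0],M[0,0]))
    print('t',round(o['clock'],2),'pos',np.round(o['eef_pos'],4),'th',round(th,2),'tilt',np.round(M[:2,2],4),'F',np.round(o['ft_force'],2),'M',np.round(o['ft_torque'],3),'w',round(o['grip_width'],4),'q6',round(o['joint_pos'][5],2)); return th
th=st()
if len(sys.argv)>4:
    x,y,z,a=map(float,sys.argv[1:5])
    a_=np.radians(a)
    G=R.from_matrix(np.array([[np.cos(a_),np.sin(a_),0],[np.sin(a_),-np.cos(a_),0],[0,0,-1]]))
    print('lin',T.inv().apply(np.array([x,y,z])-o['eef_pos']).round(4),'rot',np.degrees((T.inv()*G).as_rotvec()).round(2))
E
python3 go.py .524 -.0175 .24 87.35
```

```text
t 0.1 pos [ 0.2265 -0.4451  0.2206] th -63.03 tilt [-0.0008  0.0017] F [-0.16  0.23  0.27] M [-0.022  0.004  0.019] w 0.0856 q6 1.57
lin [-0.2462 -0.4591 -0.0189] rot [-1.4000e-01  4.0000e-02 -1.5038e+02]
```

jog_arm(
  jaw=[0.2,0.2,0.2,0.2,0.2,0.2,0.2,0.2],
  linear=[
    [-0.018,-0.034,-0.003],
    [-0.036,-0.068,-0.006],
    [-0.054,-0.102,-0.009],
    [-0.072,-0.136,-0.012],
    [-0.09,-0.17,-0.015],
    [-0.108,-0.204,-0.018],
    [-0.126,-0.238,-0.019],
    [-0.144,-0.272,-0.019],
  ],
  delta_rot=[
    [0,0,-7],
    [0,0,-14],
    [0,0,-21],
    [0,0,-28],
    [0,0,-35],
    [0,0,-42],
    [0,0,-49],
    [0,0,-56],
  ],
)

```text
clock: 0.77
eef_pos: [0.4045, -0.1922, 0.2405]
tool_rot: [0.998, -0.058, 0.0, 0.0]
ft_force: [0.8, -1.5, 0.2]
grip_width: 0.0682
```

```bash
python3 go.py .524 -.0175 .24 87.35
```

```text
t 0.77 pos [ 0.4045 -0.1922  0.2405] th -6.69 tilt [ 0.0002 -0.0001] F [ 0.77 -1.53  0.16] M [-0.052 -0.031  0.032] w 0.0682 q6 1.24
lin [ 0.0983 -0.1874  0.0005] rot [ 1.000e-02 -0.000e+00 -9.404e+01]
```

jog_arm(
  jaw=[0.2,0.2,0.2,0.2,0.2,0.2,0.2,0.2],
  linear=[
    [0.0125,-0.0234,0],
    [0.025,-0.0468,0],
    [0.0375,-0.0702,0],
    [0.05,-0.0936,0],
    [0.0625,-0.117,0],
    [0.075,-0.1404,0],
    [0.0875,-0.164,0],
    [0.0983,-0.1874,0],
  ],
  delta_rot=[
    [0,0,-7],
    [0,0,-14],
    [0,0,-21],
    [0,0,-28],
    [0,0,-35],
    [0,0,-42],
    [0,0,-49],
    [0,0,-56],
  ],
)

```text
clock: 1.43
eef_pos: [0.5248, -0.0186, 0.2398]
tool_rot: [0.909, 0.417, -0.0, -0.0]
ft_force: [0.2, -0.8, -0.1]
grip_width: 0.0682
```

```bash
python3 go.py .524 -.0175 .24 87.35
```

```text
t 1.43 pos [ 0.5248 -0.0186  0.2398] th 49.33 tilt [-0.0009  0.    ] F [ 0.18 -0.79 -0.13] M [-0.028  0.011 -0.036] w 0.0682 q6 0.67
lin [ 0.0003 -0.0014 -0.0002] rot [-5.000e-02  2.000e-02 -3.802e+01]
```

Rotate the rest (38°), then look with the wrist camera.

jog_arm(
  jaw=[0.2,0.2,0.2,0.2,0.2,0.2,0.2,0.2],
  linear=[
    [0,0,0],
    [0,0,0],
    [0,0,0],
    [0,0,0],
    [0,0,0],
    [0,0,0],
    [0,0,0],
    [0,0,0],
  ],
  delta_rot=[
    [0,0,-7],
    [0,0,-14],
    [0,0,-21],
    [0,0,-28],
    [0,0,-35],
    [0,0,-37.8],
    [0,0,-37.8],
    [0,0,-37.8],
  ],
)

```text
clock: 2.1
eef_pos: [0.5241, -0.0199, 0.24]
tool_rot: [0.727, 0.686, -0.0, -0.0]
ft_force: [0.2, -0.1, -0.1]
grip_width: 0.0682
```

```bash
python3 go.py .524 -.0175 .24 87.35; python3 - <<'E'
from workcell import bot
from h import *
c=bot.calibration("wrist"); p,d=bot.camera("wrist"); p=p[:,:,::-1].copy(); cv2.imwrite("pics/w1.png",p); print(c)
import pickle; pickle.dump((c,d),open("w1.pkl","wb"))
r=rect(c,p,.45,.59,-.2,.06,.148,0.0004);cv2.imwrite("pics/w1r.png",r)
E
```

```text
t 2.1 pos [ 0.5241 -0.0199  0.24  ] th 86.69 tilt [-0.0009  0.    ] F [ 0.24 -0.05 -0.08] M [0.005 0.029 0.007] w 0.0682 q6 0.02
lin [ 0.0024 -0.0003 -0.    ] rot [-0.05  0.   -0.66]
{'fovy': 66.68904008113127, 'cx': 280.42786542037356, 'cy': 214.1954514866618, 'k1': 0.0027040858673061646, 'origin': array([ 0.43979409, -0.01613626,  0.39311869]), 'orientation': array([0.71710478, 0.67683891, 0.1142207 , 0.1208448 ])}
```

View pics/w1.png

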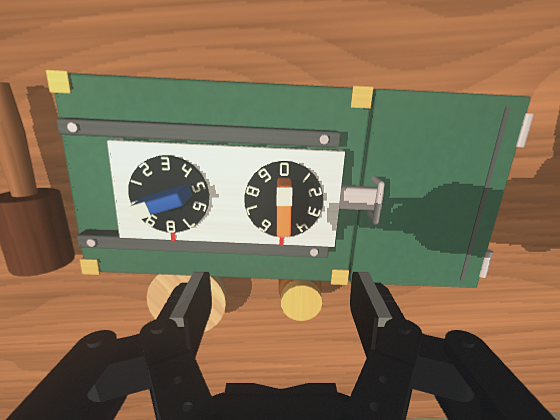

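View pics/w1r.png

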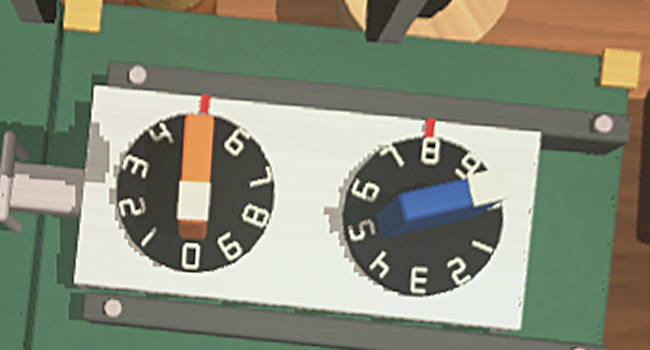

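```bash
cat > meas.py <<'E'
from h import *
import pickle
c,d=pickle.load(open("w1.pkl","rb")); p=cv2.imread("pics/w1.png")
s=.0002; x1,y1=.59,.06
def W(pt): return np.array([x1-pt[1]*s,y1-pt[0]*s])
r=rect(c,p,.45,x1,-.2,y1,.148,s); hsv=cv2.cvtColor(r,cv2.COLOR_BGR2HSV)
r2=rect(c,p,.45,x1,-.2,y1,.116,s); g=cv2.cvtColor(r2,cv2.COLOR_BGR2GRAY)
m=(g<75).astype(np.uint8)*255
m=cv2.morphologyEx(m,cv2.MORPH_OPEN,np.ones((15,15)))
for q in cv2.findContours(m,cv2.RETR_EXTERNAL,cv2.CHAIN_APPROX_NONE)[0]:
    if cv2.contourArea(q)>15000:
        h=cv2.convexHull(q); (a,b),rr=cv2.minEnclosingCircle(h); e=cv2.fitEllipse(h); print('disc',W((a,b)).round(4),rr*s,'ell',W(e[0]).round(4),np.array(e[1])*s/2)
for n,lo,hi in [("orange",(5,150,200),(18,255,255)),("blue",(100,130,140),(125,255,255))]:
    mm=cv2.morphologyEx(cv2.inRange(hsv,lo,hi),cv2.MORPH_OPEN,np.ones((5,5)))
    q=max(cv2.findContours(mm,cv2.RETR_EXTERNAL,cv2.CHAIN_APPROX_NONE)[0],key=cv2.contourArea)
    rc=cv2.minAreaRect(q); bx=cv2.boxPoints(rc); print(n,W(rc[0]).round(4),np.array(rc[1])*s, [tuple(W(t).round(4)) for t in bx])
    cv2.drawContours(r,[bx.astype(int)],-1,(255,0,255),1)
hs=cv2.cvtColor(p,cv2.COLOR_BGR2HSV)
mm=cv2.inRange(hs,(20,100,150),(32,255,255)); k,l,st,ce=cv2.connectedComponentsWithStats(mm)
for i in range(1,k):
    if 100<st[i,4]<900: print('Y',ce[i].round(1),onplane(c,*ce[i],.0855).round(4))
hr=cv2.cvtColor(r2,cv2.COLOR_BGR2HSV); mm=cv2.inRange(hr,(0,150,130),(4,255,255))|cv2.inRange(hr,(174,150,130),(180,255,255)); k,l,st,ce=cv2.connectedComponentsWithStats(mm)
for i in range(1,k):
    if st[i,4]>200: print('red(.116)',W(ce[i]).round(4),st[i])
cv2.imwrite("pics/m1.png",r[:, :1300][150:650,100:900])
E
python3 meas.py
```

```text
disc [ 0.5115 -0.1208] 0.03595946350097656 ell [ 0.5116 -0.121 ] [0.0351438  0.03597651]
disc [ 0.5217 -0.0252] 0.034436193847656255 ell [ 0.5219 -0.0307] [0.02170696 0.03326648]
disc [ 0.5227 -0.0106] 0.03438388366699219 ell [ 0.5232 -0.006 ] [0.02238778 0.03292579]
orange [ 0.531  -0.0189] [0.01115101 0.02640317] [(np.float32(0.5182), np.float32(-0.0125)), (np.float32(0.5446), np.float32(-0.0142)), (np.float32(0.5439), np.float32(-0.0253)), (np.float32(0.5175), np.float32(-0.0236))]
blue [ 0.5103 -0.1143] [0.01103311 0.02734292] [(np.float32(0.5126), np.float32(-0.0997)), (np.float32(0.5188), np.float32(-0.1264)), (np.float32(0.508), np.float32(-0.1289)), (np.float32(0.5019), np.float32(-0.1022))]
Y [57.8 81.1] [ 0.4098 -0.2127]
Y [361.5  96.5] [0.4382 0.0575]
Y [ 89.  266.4] [ 0.5941 -0.2321]
Y [339.3 276.6] [0.6224 0.0379]
red(.116) [ 0.563  -0.0226] [403 115  22  43 643]
red(.116) [ 0.552  -0.1243] [910 170  24  42 693]
```

View pics/m1.png

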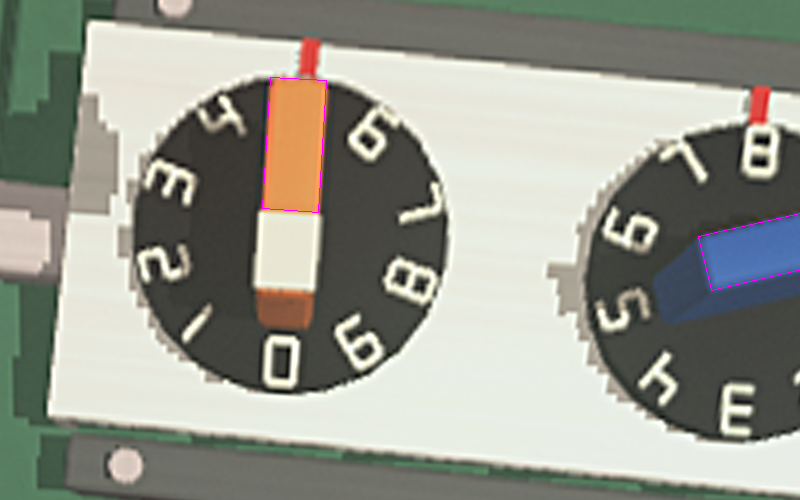

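```bash
python3 go.py .523 -.018 .139 86.5
```

```text
t 2.15 pos [ 0.5242 -0.0199  0.2401] th 86.7 tilt [-0.0008  0.    ] F [-0.49 -0.89 -0.55] M [-0.003  0.05   0.013] w 0.0684 q6 0.02
lin [ 0.0018 -0.0012  0.1011] rot [-0.04  0.    0.2 ]
```

jog_arm(
  jaw=[0.2,0.2,0.2,0.2,0.2,0.2,0.2,0.2],
  linear=[
    [0.0018,-0.0012,0.015],
    [0.0018,-0.0012,0.035],
    [0.0018,-0.0012,0.055],
    [0.0018,-0.0012,0.075],
    [0.0018,-0.0012,0.09],
    [0.0018,-0.0012,0.098],
    [0.0018,-0.0012,0.101],
    [0.0018,-0.0012,0.101],
  ],
  delta_rot=[
    [0,0,0.2],
    [0,0,0.2],
    [0,0,0.2],
    [0,0,0.2],
    [0,0,0.2],
    [0,0,0.2],
    [0,0,0.2],
    [0,0,0.2],
  ],
)

```text
clock: 2.82
eef_pos: [0.523, -0.0181, 0.139]
tool_rot: [0.728, 0.685, -0.0, -0.0]
ft_force: [-0.4, 0.1, 0.5]
grip_width: 0.0683
```

```bash
python3 go.py .523 -.018 .139 86.5;  python3 - <<'E'
from workcell import bot
import cv2
p,d=bot.camera("wrist"); cv2.imwrite("pics/w2.png",p[:,:,::-1])
E
```

```text
t 2.82 pos [ 0.523  -0.0181  0.139 ] th 86.55 tilt [-0.0012  0.    ] F [-0.38  0.1   0.48] M [-0.018 -0.072 -0.033] w 0.0683 q6 0.03
lin [ 0.0001  0.     -0.    ] rot [-0.07  0.    0.05]
```

View pics/w2.png

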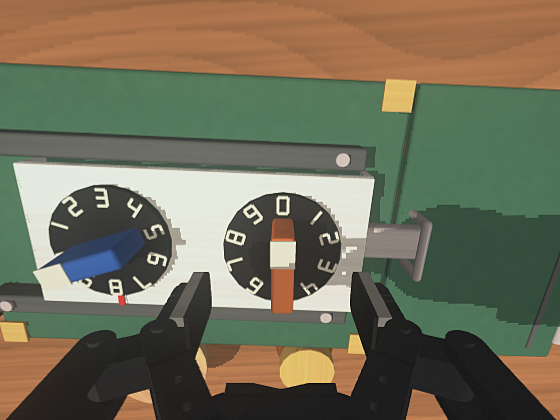

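jog_arm(
  jaw=[0.6,0.8,0.9,1,1,1,1,1],
  linear=[
    [0,0,0],
    [0,0,0],
    [0,0,0],
    [0,0,0],
    [0,0,0],
    [0,0,0],
    [0,0,0],
    [0,0,0],
  ],
  delta_rot=[
    [0,0,0],
    [0,0,0],
    [0,0,0],
    [0,0,0],
    [0,0,0],
    [0,0,0],
    [0,0,0],
    [0,0,0],
  ],
)

```text
clock: 3.53
eef_pos: [0.5232, -0.0181, 0.1394]
tool_rot: [0.728, 0.686, -0.0, -0.0]
ft_force: [0.3, -0.6, 0.8]
grip_width: -0.0001
```

```bash
cat > fr.py <<'E'
# mean state over n readings (each camera call 0.05 s)
import sys,numpy as np
from workcell import bot
from scipy.spatial.transform import Rotation as R
n=int(sys.argv[1]) if len(sys.argv)>1 else 3
F=[];M=[]
for i in range(n):
    o=bot.get_obs(); F.append(o['ft_force']); M.append(o['ft_torque'])
    if i<n-1: bot.camera("wrist")
m=R.from_quat(o['tool_rot']).as_matrix(); yaw=np.radians(-6)
cx=np.array([np.cos(yaw),np.sin(yaw),0]); cy=np.array([-np.sin(yaw),np.cos(yaw),0])
Fm=np.mean(F,0); p=np.array(o['eef_pos']); A0=np.array([.523,-.018,.139]);B0=np.array([.5121,-.1214,.139])
print('t %.2f'%o['clock'],'th %.2f'%np.degrees(np.arctan2(m[1,0],m[0,0])),'F chest x,y,z',np.round([Fm@cx,Fm@cy,Fm[2]],2),'sd',np.std(F,0).round(2),'M',np.mean(M,0).round(3),'rel A cx,cy mm',np.round([(p-A0)@cx*1e3,(p-A0)@cy*1e3],2),'rel B',np.round([(p-B0)@cx*1e3,(p-B0)@cy*1e3],2),'z %.4f w %.4f q6 %.2f'%(p[2],o['grip_width'],o['joint_pos'][5]))
E
python3 fr.py 4
```

```text
t 3.68 th 86.57 F chest x,y,z [0.13 0.28 0.45] sd [0.63 0.58 0.3 ] M [-0.006 -0.004 -0.005] rel A cx,cy mm [ 0.27 -0.02] rel B [  0.3  103.96] z 0.1394 w 0.0003 q6 0.03
```

```bash
  python3 - <<'E'
from workcell import bot
import cv2,numpy as np
p,d=bot.camera("wrist"); q,_=bot.camera("scene")
cv2.imwrite("pics/w3.png",p[:,:,::-1]); cv2.imwrite("pics/s3.png",cv2.resize(q[80:260,150:420,::-1],None,fx=2.5,fy=2.5))
E
```

```text
(no output)
```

View pics/w3.png

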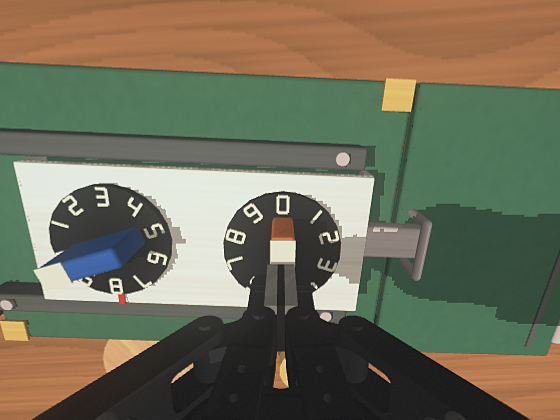

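View pics/s3.png

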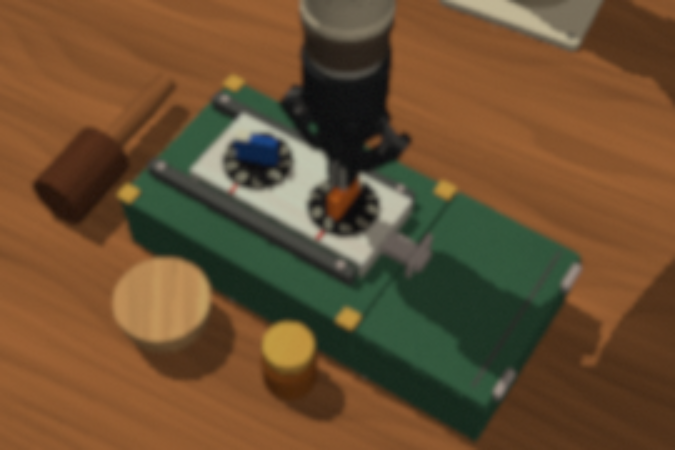

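```bash
  python3 - <<'E'
from workcell import bot
from h import *
c=bot.calibration("wrist")
for P in [(.523,-.018,.148),(.545,-.0195,.148),(.501,-.0165,.148),(.523,-.018,.139),(.523,-.018,.122),(.534,-.018,.122),(.512,-.018,.122)]: print(P,proj(c,np.array(P)).round(1))
p,d=bot.camera("wrist"); cv2.imwrite("pics/w4.png",cv2.resize(p[190:390,200:370,::-1],None,fx=4,fy=3.)); 
print(d[200:330:8,282].round(3))
c2=bot.calibration("wrist")
for v in range(200,330,8):
    q=np.array(ray(c2,282,v)); print(v,(np.array(c2['origin'])+q*d[v,282]).round(4), (np.array(c2['origin'])+ray(c2,262,v)*d[v,262]).round(4),(np.array(c2['origin'])+ray(c2,304,v)*d[v,304]).round(4))
E
```

```text
(0.523, -0.018, 0.148) [282.6 276.6]
(0.545, -0.0195, 0.148) [282.2 312.8]
(0.501, -0.0165, 0.148) [283.1 237.1]
(0.523, -0.018, 0.139) [282.5 268.1]
(0.523, -0.018, 0.122) [282.3 254. ]
(0.534, -0.018, 0.122) [283.3 270.5]
(0.512, -0.018, 0.122) [281.2 236.9]
[0.183 0.186 0.186 0.174 0.164 0.156 0.157 0.16  0.16  0.148 0.142 0.135
 0.128 0.125 0.126 0.126 0.128]
200 [ 0.4913 -0.0163  0.1167] [ 0.4907 -0.0278  0.1166] [ 0.4923 -0.0036  0.1159]
208 [ 0.4965 -0.0166  0.1156] [ 0.4956 -0.0282  0.1163] [ 0.497  -0.0039  0.1165]
216 [ 0.501  -0.0169  0.1168] [ 0.5002 -0.0285  0.1172] [ 0.5017 -0.0041  0.1171]
224 [ 0.501  -0.0169  0.1299] [ 0.5056 -0.029   0.1161] [ 0.5071 -0.0042  0.116 ]
232 [ 0.5014 -0.017   0.1403] [ 0.5103 -0.0293  0.1171] [ 0.512  -0.0044  0.1164]
240 [ 0.502  -0.0171  0.1492] [ 0.515  -0.0296  0.1182] [ 0.5168 -0.0046  0.1174]
248 [ 0.5062 -0.0173  0.1493] [ 0.5212 -0.0302  0.116 ] [ 0.5222 -0.0048  0.117 ]
256 [ 0.5112 -0.0176  0.1481] [ 0.526  -0.0305  0.1172] [ 0.5276 -0.005   0.1171]
264 [ 0.5151 -0.0178  0.1493] [ 0.5314 -0.031   0.1172] [ 0.5333 -0.0051  0.1165]
272 [ 0.5125 -0.0178  0.1619] [ 0.5366 -0.0313  0.1177] [ 0.5387 -0.0054  0.1168]
280 [ 0.5131 -0.0178  0.1679] [ 0.5162 -0.0273  0.1619] [ 0.5182 -0.0077  0.1604]
288 [ 0.5127 -0.0178  0.175 ] [ 0.5167 -0.027   0.1679] [ 0.5174 -0.0082  0.1685]
296 [ 0.512  -0.0178  0.182 ] [ 0.5168 -0.0267  0.1739] [ 0.5169 -0.0087  0.1755]
304 [ 0.5129 -0.0179  0.1861] [ 0.5166 -0.0264  0.1801] [ 0.5179 -0.009   0.1798]
312 [ 0.5165 -0.0181  0.1863] [ 0.5102 -0.0251  0.1942] [ 0.5106 -0.0098  0.195 ]
320 [ 0.5196 -0.0183  0.1872] [ 0.5112 -0.025   0.1975] [ 0.5119 -0.0101  0.1978]
328 [ 0.5238 -0.0185  0.1867] [ 0.5117 -0.0248  0.2012] [ 0.5123 -0.0104  0.2016]
```

View pics/w4.png

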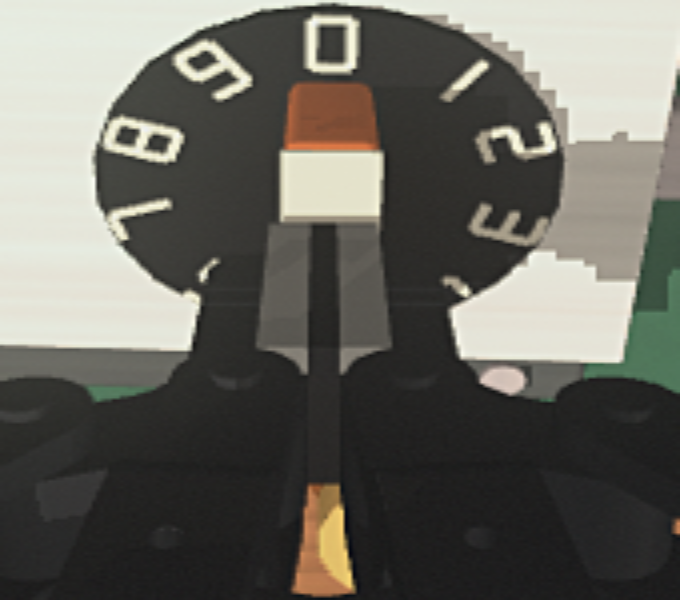

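```bash
  python3 - <<'E'
from h import *
import pickle
c,d=pickle.load(open("w1.pkl","rb"))
o=np.array(c['origin'])
for u,v in [(205,277),(208,277),(200,276),(195,285),(190,300),(180,320),(355,277),(358,280),(365,290),(370,310)]: print(u,v,(o+ray(c,u,v)*d[v,u]).round(4)-np.array([.5241,-.0199,.24]))
E
```

```text
205 277 [-0.0123 -0.0345  0.0261]
208 277 [-0.0099 -0.0343  0.0221]
200 276 [-0.0126 -0.0369  0.0256]
195 285 [-0.0126 -0.0372  0.0332]
190 300 [-0.0123 -0.0365  0.0439]
180 320 [-0.0115 -0.0373  0.0552]
355 277 [-0.0071  0.0337  0.024 ]
358 280 [-0.0085  0.0338  0.0291]
365 290 [-0.0082  0.035   0.0368]
370 310 [-0.0083  0.0335  0.0505]
```

jog_arm(
  jaw=[0.2,0.2,0.2,0.2,0.2,0.2,0.2,0.2],
  linear=[
    [0,0,0],
    [0,0,0],
    [0,0,0],
    [0,0,0],
    [0,0,0.005],
    [0,0,0.012],
    [0,0,0.018],
    [0,0,0.018],
  ],
  delta_rot=[
    [0,0,0],
    [0,0,0],
    [0,0,0],
    [0,0,0],
    [0,0,0],
    [0,0,0],
    [0,0,0],
    [0,0,0],
  ],
)

```text
clock: 4.5
eef_pos: [0.5219, -0.018, 0.1194]
tool_rot: [0.728, 0.686, -0.001, -0.001]
ft_force: [-1.6, 0.3, 0.5]
grip_width: 0.0683
```

```bash
python3 go.py;  python3 - <<'E'
from workcell import bot
from h import *
c=bot.calibration("wrist"); p,d=bot.camera("wrist"); q,_=bot.camera("scene")
cv2.imwrite("pics/w5.png",p[:,:,::-1]); cv2.imwrite("pics/s5.png",cv2.resize(q[80:240,180:400,::-1],None,fx=3,fy=3,interpolation=cv2.INTER_CUBIC))
o=np.array(c['origin'])
for u,v in [(205,277),(208,277),(200,276),(355,277),(358,280)]: print(u,v,(o+ray(c,u,v)*d[v,u]).round(4))
E
```

```text
t 4.5 pos [ 0.5219 -0.018   0.1194] th 86.57 tilt [-0.0035  0.0001] F [-1.56  0.25  0.49] M [ 0.04  -0.    -0.013] w 0.0683 q6 0.03
205 277 [ 0.51   -0.0527  0.1449]
208 277 [ 0.513  -0.0529  0.1397]
200 276 [ 0.5095 -0.055   0.1446]
355 277 [0.5141 0.0153 0.1449]
358 280 [0.5134 0.0158 0.1487]
```

View pics/w5.png

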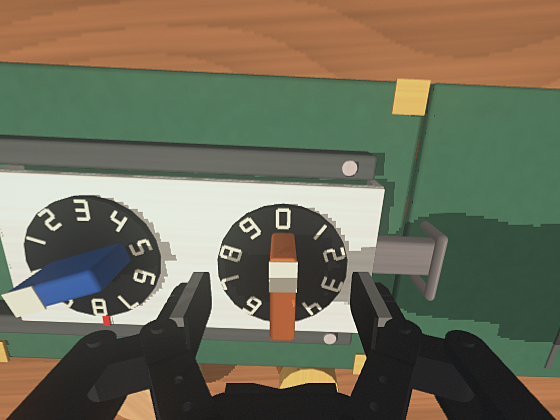

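View pics/s5.png

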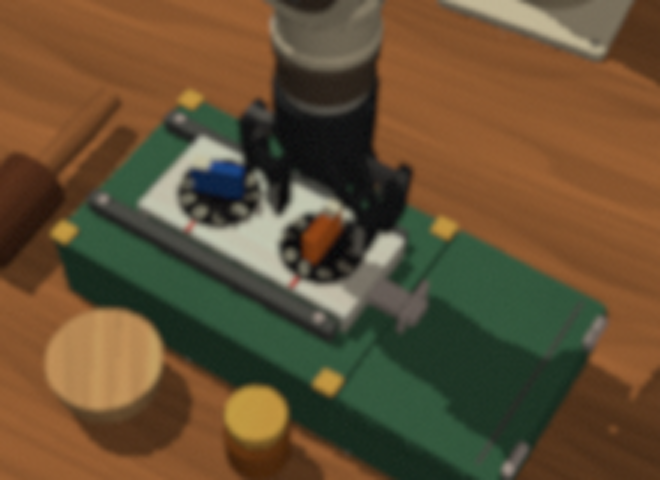

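jog_arm(
  jaw=[0.2,0.2,0.2,0.2,0.2,0.2,0.2,0.2],
  linear=[
    [0,0,0.003],
    [0,0,0.006],
    [0,0,0.009],
    [0,0,0.012],
    [0,0,0.014],
    [0,0,0.014],
    [0,0,0.014],
    [0,0,0.014],
  ],
  delta_rot=[
    [0,0,0],
    [0,0,0],
    [0,0,0],
    [0,0,0],
    [0,0,0],
    [0,0,0],
    [0,0,0],
    [0,0,0],
  ],
)

```text
clock: 5.27
eef_pos: [0.5234, -0.018, 0.1075]
tool_rot: [0.728, 0.686, 0.0, 0.0]
ft_force: [0.2, -1.1, -1.1]
grip_width: 0.068
```

```bash
python3 fr.py 3; python3 go.py;  python3 - <<'E'
from workcell import bot
from h import *
c=bot.calibration("wrist"); p,d=bot.camera("wrist")
cv2.imwrite("pics/w6.png",p[:,:,::-1])
o=np.array(c['origin'])
for u,v in [(205,277),(208,277),(200,276),(355,277),(358,280)]: print(u,v,(o+ray(c,u,v)*d[v,u]).round(4))
E
```

```text
t 5.37 th 86.57 F chest x,y,z [-0.04 -0.35 -0.48] sd [0.21 0.56 0.49] M [-0.003 -0.012  0.01 ] rel A cx,cy mm [ 0.45 -0.02] rel B [  0.48 103.95] z 0.1076 w 0.0683 q6 0.03
t 5.37 pos [ 0.5234 -0.0181  0.1076] th 86.57 tilt [ 0.0004 -0.    ] F [-0.26  0.15  0.14] M [ 0.023 -0.037  0.009] w 0.0683 q6 0.03
205 277 [ 0.5107 -0.0523  0.1344]
208 277 [ 0.5144 -0.0529  0.1279]
200 276 [ 0.5106 -0.0548  0.1335]
355 277 [0.5162 0.0155 0.132 ]
358 280 [0.5145 0.0156 0.1374]
```

View pics/w6.png

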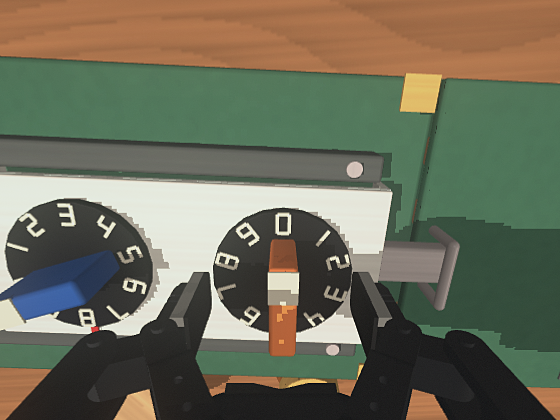

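jog_arm(
  jaw=[0.6,0.8,0.9,1,1,1,1,1],
  linear=[
    [0,0,0],
    [0,0,0],
    [0,0,0],
    [0,0,0],
    [0,0,0],
    [0,0,0],
    [0,0,0],
    [0,0,0],
  ],
  delta_rot=[
    [0,0,0],
    [0,0,0],
    [0,0,0],
    [0,0,0],
    [0,0,0],
    [0,0,0],
    [0,0,0],
    [0,0,0],
  ],
)

```text
clock: 6.08
eef_pos: [0.5232, -0.0179, 0.1076]
tool_rot: [0.728, 0.686, 0.0, -0.0]
ft_force: [-1.7, 1.4, 1.7]
grip_width: 0.0113
```

```bash
python3 fr.py 4
```

```text
t 6.23 th 86.58 F chest x,y,z [-1.38  0.83  2.48] sd [0.33 0.3  0.64] M [ 0.206  0.247 -0.018] rel A cx,cy mm [0.23 0.11] rel B [  0.26 104.08] z 0.1076 w 0.0114 q6 0.03
```

jog_arm(
  jaw=[1,1,1,1,1,1,1,1],
  linear=[
    [-0.001,0,0],
    [-0.002,-0.0001,0],
    [-0.003,-0.0001,0],
    [-0.004,-0.0002,0],
    [-0.005,-0.0002,0],
    [-0.006,-0.0003,0],
    [-0.007,-0.0003,0],
    [-0.007,-0.0003,0],
  ],
  delta_rot=[
    [0,0,0],
    [0,0,0],
    [0,0,0],
    [0,0,0],
    [0,0,0],
    [0,0,0],
    [0,0,0],
    [0,0,0],
  ],
)

```text
clock: 6.9
eef_pos: [0.5226, -0.0236, 0.1076]
tool_rot: [0.728, 0.686, 0.001, -0.001]
ft_force: [-1.0, 6.9, 3.7]
grip_width: 0.0112
```

```bash
python3 fr.py 4
```

```text
t 7.05 th 86.63 F chest x,y,z [-1.97  6.49  3.77] sd [0.24 0.33 0.04] M [ 1.316  0.277 -0.022] rel A cx,cy mm [ 0.24 -5.62] rel B [ 0.28 98.36] z 0.1076 w 0.0110 q6 0.01
```

jog_arm(
  jaw=[1,1,1,1,1,1,1,1],
  linear=[
    [-0.0008,0,0],
    [-0.0008,0,0],
    [-0.0008,0,0],
    [-0.0008,0,0],
    [-0.0008,0,0],
    [-0.0008,0,0],
    [-0.0008,0,0],
    [-0.0008,0,0],
  ],
  delta_rot=[
    [0,0,2],
    [0,0,4],
    [0,0,6],
    [0,0,8],
    [0,0,10],
    [0,0,12],
    [0,0,14],
    [0,0,14],
  ],
)

```text
clock: 7.72
eef_pos: [0.5226, -0.0242, 0.1076]
tool_rot: [0.806, 0.592, 0.001, -0.001]
ft_force: [-0.9, 7.1, 3.3]
grip_width: 0.0111
```

```bash
python3 fr.py 3
```

```text
t 7.82 th 72.65 F chest x,y,z [-2.23  7.08  4.  ] sd [0.44 0.51 0.48] M [1.364 0.264 0.052] rel A cx,cy mm [ 0.26 -6.19] rel B [ 0.29 97.79] z 0.1076 w 0.0111 q6 0.25
```

jog_arm(
  jaw=[1,1,1,1,1,1,1,1],
  linear=[
    [0,0,0],
    [0,0,0],
    [0,0,0],
    [0,0,0],
    [0,0,0],
    [0,0,0],
    [0,0,0],
    [0,0,0],
  ],
  delta_rot=[
    [0,0,0.5],
    [0,0,1],
    [0,0,1.5],
    [0,0,2],
    [0,0,2.5],
    [0,0,2.5],
    [0,0,2.5],
    [0,0,2.5],
  ],
)

```text
clock: 8.48
eef_pos: [0.5226, -0.0242, 0.1075]
tool_rot: [0.818, 0.575, 0.001, -0.001]
ft_force: [-1.9, 7.4, 3.8]
grip_width: 0.0109
```

```bash
python3 fr.py 3
```

```text
t 8.58 th 70.16 F chest x,y,z [-2.55  6.85  4.04] sd [0.28 0.41 0.25] M [1.367 0.262 0.104] rel A cx,cy mm [ 0.24 -6.2 ] rel B [ 0.27 97.77] z 0.1076 w 0.0112 q6 0.30
```

jog_arm(
  jaw=[1,1,1,1,1,1,1,1],
  linear=[
    [0,0,0],
    [0,0,0],
    [0,0,0],
    [0,0,0],
    [0,0,0],
    [0,0,0],
    [0,0,0],
    [0,0,0],
  ],
  delta_rot=[
    [0,0,0.5],
    [0,0,1],
    [0,0,1.5],
    [0,0,2],
    [0,0,2.5],
    [0,0,2.5],
    [0,0,2.5],
    [0,0,2.5],
  ],
)

```text
clock: 9.25
eef_pos: [0.5226, -0.0242, 0.1076]
tool_rot: [0.831, 0.557, 0.001, -0.001]
ft_force: [-1.6, 6.9, 4.1]
grip_width: 0.011
```

```bash
python3 fr.py 3
```

```text
t 9.35 th 67.66 F chest x,y,z [-2.58  6.81  4.27] sd [0.3  0.49 0.51] M [1.405 0.308 0.076] rel A cx,cy mm [ 0.26 -6.23] rel B [ 0.29 97.74] z 0.1076 w 0.0111 q6 0.34
```

jog_arm(
  jaw=[1,1,1,1,1,1,1,1],
  linear=[
    [0,0,0],
    [0,0,0],
    [0,0,0],
    [0,0,0],
    [0,0,0],
    [0,0,0],
    [0,0,0],
    [0,0,0],
  ],
  delta_rot=[
    [0,0,0.5],
    [0,0,1],
    [0,0,1.5],
    [0,0,2],
    [0,0,2.5],
    [0,0,2.5],
    [0,0,2.5],
    [0,0,2.5],
  ],
)

```text
clock: 10.02
eef_pos: [0.5226, -0.0242, 0.1076]
tool_rot: [0.843, 0.538, 0.001, -0.001]
ft_force: [-1.6, 6.8, 3.2]
grip_width: 0.011
```

jog_arm(
  jaw=[1,1,1,1,1,1,1,1],
  linear=[
    [0,0,0],
    [0,0,0],
    [0,0,0],
    [0,0,0],
    [0,0,0],
    [0,0,0],
    [0,0,0],
    [0,0,0],
  ],
  delta_rot=[
    [0,0,0.5],
    [0,0,1],
    [0,0,1.5],
    [0,0,2],
    [0,0,2.5],
    [0,0,2.5],
    [0,0,2.5],
    [0,0,2.5],
  ],
)

```text
clock: 10.68
eef_pos: [0.5225, -0.0243, 0.1075]
tool_rot: [0.854, 0.52, 0.001, -0.001]
ft_force: [-1.4, 7.0, 4.0]
grip_width: 0.0112
```

jog_arm(
  jaw=[1,1,1,1,1,1,1,1],
  linear=[
    [0,0,0],
    [0,0,0],
    [0,0,0],
    [0,0,0],
    [0,0,0],
    [0,0,0],
    [0,0,0],
    [0,0,0],
  ],
  delta_rot=[
    [0,0,0.5],
    [0,0,1],
    [0,0,1.5],
    [0,0,2],
    [0,0,2.5],
    [0,0,2.5],
    [0,0,2.5],
    [0,0,2.5],
  ],
)

```text
clock: 11.35
eef_pos: [0.5226, -0.0243, 0.1076]
tool_rot: [0.865, 0.501, 0.001, -0.001]
ft_force: [-2.0, 8.7, 3.3]
grip_width: 0.0115
```

jog_arm(
  jaw=[1,1,1,1,1,1,1,1],
  linear=[
    [0,0,0],
    [0,0,0],
    [0,0,0],
    [0,0,0],
    [0,0,0],
    [0,0,0],
    [0,0,0],
    [0,0,0],
  ],
  delta_rot=[
    [0,0,0.5],
    [0,0,1],
    [0,0,1.5],
    [0,0,2],
    [0,0,2.5],
    [0,0,2.5],
    [0,0,2.5],
    [0,0,2.5],
  ],
)

```text
clock: 12.02
eef_pos: [0.5225, -0.0243, 0.1076]
tool_rot: [0.876, 0.482, 0.001, -0.001]
ft_force: [-1.1, 6.9, 3.8]
grip_width: 0.0109
```

```bash
python3 fr.py 3
```

```text
t 12.12 th 57.65 F chest x,y,z [-2.05  7.21  4.11] sd [0.17 0.5  0.22] M [1.322 0.294 0.086] rel A cx,cy mm [ 0.21 -6.35] rel B [ 0.24 97.62] z 0.1076 w 0.0108 q6 0.52
```

jog_arm(
  jaw=[1,1,1,1,1,1,1,1],
  linear=[
    [0,0,0],
    [0,0,0],
    [0,0,0],
    [0,0,0],
    [0,0,0],
    [0,0,0],
    [0,0,0],
    [0,0,0],
  ],
  delta_rot=[
    [0,0,0.5],
    [0,0,1],
    [0,0,1.5],
    [0,0,2],
    [0,0,2.5],
    [0,0,2.5],
    [0,0,2.5],
    [0,0,2.5],
  ],
)

```text
clock: 12.78
eef_pos: [0.5225, -0.0243, 0.1076]
tool_rot: [0.886, 0.463, 0.001, -0.001]
ft_force: [-1.0, 7.4, 3.9]
grip_width: 0.011
```

jog_arm(
  jaw=[1,1,1,1,1,1,1,1],
  linear=[
    [0,0,0],
    [0,0,0],
    [0,0,0],
    [0,0,0],
    [0,0,0],
    [0,0,0],
    [0,0,0],
    [0,0,0],
  ],
  delta_rot=[
    [0,0,0.5],
    [0,0,1],
    [0,0,1.5],
    [0,0,2],
    [0,0,2.5],
    [0,0,2.5],
    [0,0,2.5],
    [0,0,2.5],
  ],
)

```text
clock: 13.45
eef_pos: [0.5225, -0.0243, 0.1076]
tool_rot: [0.896, 0.444, 0.001, -0.001]
ft_force: [-1.7, 8.0, 4.3]
grip_width: 0.0113
```

jog_arm(
  jaw=[1,1,1,1,1,1,1,1],
  linear=[
    [0,0,0],
    [0,0,0],
    [0,0,0],
    [0,0,0],
    [0,0,0],
    [0,0,0],
    [0,0,0],
    [0,0,0],
  ],
  delta_rot=[
    [0,0,0.5],
    [0,0,1],
    [0,0,1.5],
    [0,0,2],
    [0,0,2.5],
    [0,0,2.5],
    [0,0,2.5],
    [0,0,2.5],
  ],
)

```text
clock: 14.12
eef_pos: [0.5225, -0.0244, 0.1076]
tool_rot: [0.906, 0.424, 0.001, -0.001]
ft_force: [-1.3, 6.6, 4.3]
grip_width: 0.0111
```

jog_arm(
  jaw=[1,1,1,1,1,1,1,1],
  linear=[
    [0,0,0],
    [0,0,0],
    [0,0,0],
    [0,0,0],
    [0,0,0],
    [0,0,0],
    [0,0,0],
    [0,0,0],
  ],
  delta_rot=[
    [0,0,0.5],
    [0,0,1],
    [0,0,1.5],
    [0,0,2],
    [0,0,2.5],
    [0,0,2.5],
    [0,0,2.5],
    [0,0,2.5],
  ],
)

```text
clock: 14.78
eef_pos: [0.5225, -0.0244, 0.1076]
tool_rot: [0.915, 0.404, 0.001, -0.001]
ft_force: [-1.2, 7.2, 4.8]
grip_width: 0.011
```

```bash
python3 fr.py 3
```

```text
t 14.88 th 47.64 F chest x,y,z [-2.11  6.7   3.82] sd [0.15 0.28 0.76] M [1.324 0.365 0.023] rel A cx,cy mm [ 0.11 -6.43] rel B [ 0.14 97.54] z 0.1076 w 0.0111 q6 0.69
```

jog_arm(
  jaw=[1,1,1,1,1,1,1,1],
  linear=[
    [0,0,0],
    [0,0,0],
    [0,0,0],
    [0,0,0],
    [0,0,0],
    [0,0,0],
    [0,0,0],
    [0,0,0],
  ],
  delta_rot=[
    [0,0,0.5],
    [0,0,1],
    [0,0,1.5],
    [0,0,2],
    [0,0,2.5],
    [0,0,2.5],
    [0,0,2.5],
    [0,0,2.5],
  ],
)

```text
clock: 15.55
eef_pos: [0.5224, -0.0244, 0.1075]
tool_rot: [0.923, 0.384, 0.001, -0.001]
ft_force: [-2.0, 7.5, 4.5]
grip_width: 0.0114
```

jog_arm(
  jaw=[1,1,1,1,1,1,1,1],
  linear=[
    [0,0,0],
    [0,0,0],
    [0,0,0],
    [0,0,0],
    [0,0,0],
    [0,0,0],
    [0,0,0],
    [0,0,0],
  ],
  delta_rot=[
    [0,0,0.5],
    [0,0,1],
    [0,0,1.5],
    [0,0,2],
    [0,0,2.5],
    [0,0,2.5],
    [0,0,2.5],
    [0,0,2.5],
  ],
)

```text
clock: 16.22
eef_pos: [0.5224, -0.0244, 0.1076]
tool_rot: [0.932, 0.364, 0.001, -0.001]
ft_force: [-1.5, 6.2, 3.1]
grip_width: 0.0111
```

jog_arm(
  jaw=[1,1,1,1,1,1,1,1],
  linear=[
    [0,0,0],
    [0,0,0],
    [0,0,0],
    [0,0,0],
    [0,0,0],
    [0,0,0],
    [0,0,0],
    [0,0,0],
  ],
  delta_rot=[
    [0,0,0.5],
    [0,0,1],
    [0,0,1.5],
    [0,0,2],
    [0,0,2.5],
    [0,0,2.5],
    [0,0,2.5],
    [0,0,2.5],
  ],
)

```text
clock: 16.88
eef_pos: [0.5224, -0.0247, 0.1075]
tool_rot: [0.939, 0.343, 0.0, -0.001]
ft_force: [-2.1, 6.0, 4.1]
grip_width: 0.0114
```

```bash
python3 fr.py 3
```

```text
t 16.98 th 40.11 F chest x,y,z [-2.2   5.78  3.82] sd [0.42 0.25 0.28] M [ 1.159  0.398 -0.078] rel A cx,cy mm [ 0.05 -6.72] rel B [8.000e-02 9.725e+01] z 0.1076 w 0.0109 q6 0.82
```

jog_arm(
  jaw=[1,1,1,1,1,1,1,1],
  linear=[
    [0,0,0],
    [0,0,0],
    [0,0,0],
    [0,0,0],
    [0,0,0],
    [0,0,0],
    [0,0,0],
    [0,0,0],
  ],
  delta_rot=[
    [0,0,0.5],
    [0,0,1],
    [0,0,1.5],
    [0,0,1.5],
    [0,0,1.5],
    [0,0,1.5],
    [0,0,1.5],
    [0,0,1.5],
  ],
)

```text
clock: 17.65
eef_pos: [0.5223, -0.0257, 0.1075]
tool_rot: [0.944, 0.33, -0.0, -0.0]
ft_force: [-2.8, 3.5, 6.0]
grip_width: 0.0113
```

```bash
python3 fr.py 3
```

```text
t 17.75 th 38.58 F chest x,y,z [-3.21  3.18  5.44] sd [0.35 0.1  0.41] M [ 0.816  0.543 -0.019] rel A cx,cy mm [ 0.07 -7.77] rel B [ 0.11 96.2 ] z 0.1075 w 0.0112 q6 0.85
```

jog_arm(
  jaw=[1,1,1,1,1,1,1,1],
  linear=[
    [0,0,0],
    [-0.0004,0.0004,0],
    [-0.0007,0.0007,0],
    [-0.0011,0.0011,0],
    [-0.0014,0.0014,0],
    [-0.0014,0.0014,0],
    [-0.0014,0.0014,0],
    [-0.0014,0.0014,0],
  ],
  delta_rot=[
    [0,0,0.4],
    [0,0,0.8],
    [0,0,0.8],
    [0,0,0.8],
    [0,0,0.8],
    [0,0,0.8],
    [0,0,0.8],
    [0,0,0.8],
  ],
)

```text
clock: 18.42
eef_pos: [0.522, -0.028, 0.1075]
tool_rot: [0.946, 0.324, -0.0, 0.0]
ft_force: [-3.8, 2.3, 5.3]
grip_width: 0.011
```

```bash
python3 fr.py 3
```

```text
t 18.52 th 37.78 F chest x,y,z [-3.36  2.23  5.26] sd [0.58 0.23 0.12] M [ 0.669  0.57  -0.01 ] rel A cx,cy mm [  0.07 -10.05] rel B [ 0.1  93.92] z 0.1075 w 0.0110 q6 0.86
```

jog_arm(
  jaw=[0.2,0.2,0.2,0.2,0.2,0.2,0.2,0.2],
  linear=[
    [0,0,0],
    [0,0,0],
    [0,0,0],
    [0,0,0],
    [0,0,-0.02],
    [0,0,-0.045],
    [0,0,-0.075],
    [0,0,-0.1],
  ],
  delta_rot=[
    [0,0,0],
    [0,0,0],
    [0,0,0],
    [0,0,0],
    [0,0,0],
    [0,0,0],
    [0,0,0],
    [0,0,0],
  ],
)

```text
clock: 19.18
eef_pos: [0.5224, -0.0281, 0.2088]
tool_rot: [0.946, 0.324, 0.0, 0.0]
ft_force: [1.3, 1.0, 0.2]
grip_width: 0.0682
```

```bash
python3 go.py .511 -.1314 .215 11.5; sed -i 's#"w1.pkl","rb"#sys.argv[1]+".pkl","rb"#; s#"pics/w1.png"#"pics/"+sys.argv[1]+".png"#; s/^import pickle/import pickle,sys/' meas.py
```

```text
t 19.18 pos [ 0.5224 -0.0281  0.2088] th 37.76 tilt [ 0.0003 -0.0006] F [1.26 0.96 0.18] M [ 0.026 -0.045  0.004] w 0.0682 q6 0.86
lin [-0.0722  0.0747 -0.0062] rot [ 0.04  0.   26.26]
```

jog_arm(
  jaw=[0.2,0.2,0.2,0.2,0.2,0.2,0.2,0.2],
  linear=[
    [-0.012,0.0124,-0.003],
    [-0.025,0.026,-0.006],
    [-0.04,0.041,-0.006],
    [-0.055,0.057,-0.006],
    [-0.067,0.069,-0.006],
    [-0.0722,0.0747,-0.006],
    [-0.0722,0.0747,-0.006],
    [-0.0722,0.0747,-0.006],
  ],
  delta_rot=[
    [0,0,5],
    [0,0,10],
    [0,0,15],
    [0,0,20],
    [0,0,25.3],
    [0,0,25.3],
    [0,0,25.3],
    [0,0,25.3],
  ],
)

```text
clock: 19.85
eef_pos: [0.5109, -0.1311, 0.2132]
tool_rot: [0.994, 0.109, -0.0, -0.0]
ft_force: [-0.1, -0.4, -0.7]
grip_width: 0.0683
```

```bash
python3 go.py; python3 - <<'E'
from workcell import bot
from h import *
import pickle
c=bot.calibration("wrist"); p,d=bot.camera("wrist"); cv2.imwrite("pics/w7.png",p[:,:,::-1]); pickle.dump((c,d),open("w7.pkl","wb"))
E
python3 meas.py w7
```

```text
t 19.85 pos [ 0.5109 -0.1311  0.2132] th 12.54 tilt [-0.0002  0.0004] F [-0.14 -0.45 -0.71] M [ 0.027 -0.01  -0.05 ] w 0.0683 q6 1.1
disc [ 0.5174 -0.0318] 0.03470218200683594 ell [ 0.5143 -0.0347] [0.02471404 0.03354294]
disc [ 0.5109 -0.1314] 0.03575464477539063 ell [ 0.5109 -0.1312] [0.03535935 0.03549273]
disc [ 0.5316 -0.0155] 0.03167982482910157 ell [ 0.5324 -0.0143] [0.01732564 0.02975887]
disc [0.5667 0.0031] 0.03328094787597657 ell [0.5757 0.008 ] [0.02213233 0.03480367]
disc [0.5201 0.0345] 0.07440606689453125 ell [0.9343 0.0875] [0.02129439 0.31241001]Traceback (most recent call last):
  File "meas.py", line 15, in <module>
    q=max(cv2.findContours(mm,cv2.RETR_EXTERNAL,cv2.CHAIN_APPROX_NONE)[0],key=cv2.contourArea)
ValueError: max() iterable argument is empty
```

View pics/w7.png

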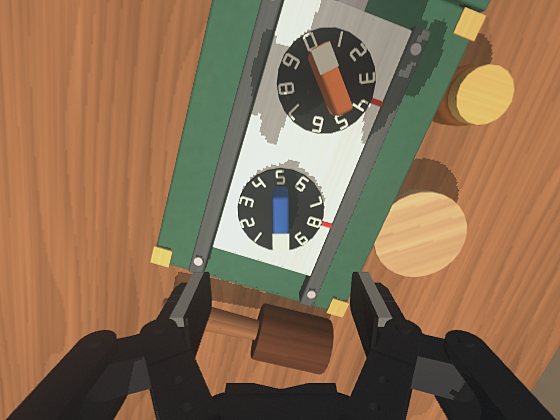

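```bash
python3 - <<'E'
from h import *
import pickle
c,d=pickle.load(open("w7.pkl","rb")); p=cv2.imread("pics/w7.png")
s=.0002;x1,y1=.55,-.09
r=rect(c,p,.47,x1,-.17,y1,.148,s); hsv=cv2.cvtColor(r,cv2.COLOR_BGR2HSV)
b=cv2.inRange(hsv,(100,120,90),(125,255,255)); b=cv2.morphologyEx(b,cv2.MORPH_OPEN,np.ones((7,7)))
q=max(cv2.findContours(b,cv2.RETR_EXTERNAL,cv2.CHAIN_APPROX_NONE)[0],key=cv2.contourArea)
rc=cv2.minAreaRect(q);bx=cv2.boxPoints(rc);cv2.drawContours(r,[bx.astype(int)],-1,(255,0,255),1)
print([(round(float(x1-t[1]*s),4),round(float(y1-t[0]*s),4)) for t in bx]); cv2.imwrite("pics/m7.png",r)
E
```

```text
[(0.512, -0.1092), (0.518, -0.1362), (0.5067, -0.1388), (0.5007, -0.1117)]
```

View pics/m7.png

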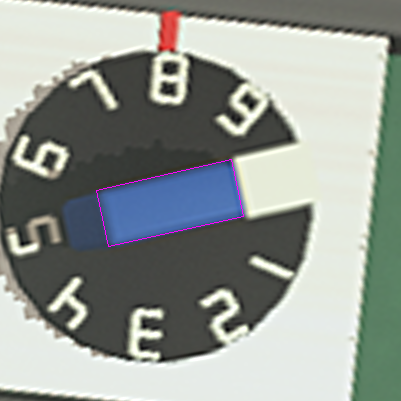

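jog_arm(
  jaw=[0.2,0.2,0.2,0.2,0.2,0.2,0.2,0.2],
  linear=[
    [0,0.0005,0.015],
    [0,0.0005,0.035],
    [0,0.0005,0.055],
    [0,0.0005,0.075],
    [0,0.0005,0.09],
    [0,0.0005,0.1],
    [0,0.0005,0.106],
    [0,0.0005,0.106],
  ],
  delta_rot=[
    [0,0,0],
    [0,0,0],
    [0,0,0],
    [0,0,0],
    [0,0,0],
    [0,0,0],
    [0,0,0],
    [0,0,0],
  ],
)

```text
clock: 20.57
eef_pos: [0.5105, -0.1307, 0.1063]
tool_rot: [0.994, 0.109, -0.001, -0.0]
ft_force: [0.7, -0.0, 0.3]
grip_width: 0.0683
```

```bash
python3 fr.py 2; python3 - <<'E'
from workcell import bot
import cv2
p,d=bot.camera("wrist"); cv2.imwrite("pics/w8.png",p[:,:,::-1])
E
```

```text
t 20.62 th 12.55 F chest x,y,z [0.37 0.1  0.27] sd [0.3  0.09 0.03] M [ 0.009  0.02  -0.003] rel A cx,cy mm [-2.0000e-02 -1.1361e+02] rel B [ 0.01 -9.64] z 0.1073 w 0.0684 q6 1.10
```

View pics/w8.png

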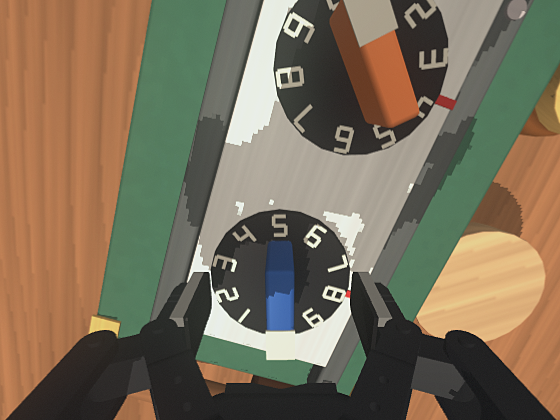

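Well centred on the blue bar (column 281, midway between the pads at 210 and 352). Closing.

jog_arm(
  jaw=[0.6,0.8,0.9,1,1,1,1,1],
  linear=[
    [0,0,0],
    [0,0,0],
    [0,0,0],
    [0,0,0],
    [0,0,0],
    [0,0,0],
    [0,0,0],
    [0,0,0],
  ],
  delta_rot=[
    [0,0,0],
    [0,0,0],
    [0,0,0],
    [0,0,0],
    [0,0,0],
    [0,0,0],
    [0,0,0],
    [0,0,0],
  ],
)

```text
clock: 21.33
eef_pos: [0.511, -0.1317, 0.108]
tool_rot: [0.994, 0.109, 0.0, 0.0]
ft_force: [-2.2, 0.5, 6.0]
grip_width: 0.0111
```

```bash
python3 fr.py 3
```

```text
t 21.43 th 12.46 F chest x,y,z [-2.33 -0.44  5.87] sd [0.19 0.57 0.5 ] M [-0.029  0.534  0.008] rel A cx,cy mm [-4.0000e-02 -1.1437e+02] rel B [ -0.  -10.4] z 0.1080 w 0.0114 q6 1.10
```

jog_arm(
  jaw=[1,1,1,1,1,1,1,1],
  linear=[
    [-0.0003,0.001,0],
    [-0.0006,0.0019,0],
    [-0.001,0.0029,0],
    [-0.0013,0.0038,0],
    [-0.0016,0.0048,0],
    [-0.0019,0.0057,0],
    [-0.0019,0.0057,0],
    [-0.0019,0.0057,0],
  ],
  delta_rot=[
    [0,0,0],
    [0,0,0],
    [0,0,0],
    [0,0,0],
    [0,0,0],
    [0,0,0],
    [0,0,0],
    [0,0,0],
  ],
)

```text
clock: 22.1
eef_pos: [0.5106, -0.1353, 0.108]
tool_rot: [0.994, 0.109, 0.001, -0.002]
ft_force: [-1.2, 6.9, 7.3]
grip_width: 0.0109
```

```bash
python3 fr.py 3
```

```text
t 22.20 th 12.56 F chest x,y,z [-2.27  6.62  7.08] sd [0.29 0.04 0.41] M [ 1.162  0.402 -0.043] rel A cx,cy mm [-5.0000e-02 -1.1795e+02] rel B [ -0.02 -13.98] z 0.1080 w 0.0112 q6 1.09
```

jog_arm(
  jaw=[1,1,1,1,1,1,1,1],
  linear=[
    [-0.0002,0.0007,0],
    [-0.0002,0.0007,0],
    [-0.0002,0.0007,0],
    [-0.0002,0.0007,0],
    [-0.0002,0.0007,0],
    [-0.0002,0.0007,0],
    [-0.0002,0.0007,0],
    [-0.0002,0.0007,0],
  ],
  delta_rot=[
    [0,0,-2],
    [0,0,-4],
    [0,0,-6],
    [0,0,-8],
    [0,0,-10],
    [0,0,-12],
    [0,0,-12],
    [0,0,-12],
  ],
)

```text
clock: 22.87
eef_pos: [0.5107, -0.1357, 0.108]
tool_rot: [0.977, 0.213, 0.001, -0.002]
ft_force: [-1.2, 8.7, 6.4]
grip_width: 0.0112
```

```bash
python3 fr.py 3
```

```text
t 22.97 th 24.57 F chest x,y,z [-2.11  7.36  6.48] sd [0.63 0.85 0.23] M [ 1.362  0.314 -0.054] rel A cx,cy mm [ 8.0000e-02 -1.1829e+02] rel B [  0.11 -14.32] z 0.1080 w 0.0110 q6 0.88
```

jog_arm(
  jaw=[1,1,1,1,1,1,1,1],
  linear=[
    [0,0,0],
    [0,0,0],
    [0,0,0],
    [0,0,0],
    [0,0,0],
    [0,0,0],
    [0,0,0],
    [0,0,0],
  ],
  delta_rot=[
    [0,0,-0.5],
    [0,0,-1],
    [0,0,-1.5],
    [0,0,-2],
    [0,0,-2.5],
    [0,0,-2.5],
    [0,0,-2.5],
    [0,0,-2.5],
  ],
)

```text
clock: 23.63
eef_pos: [0.5107, -0.1356, 0.1079]
tool_rot: [0.972, 0.234, 0.001, -0.002]
ft_force: [-1.4, 8.3, 6.1]
grip_width: 0.0109
```

jog_arm(
  jaw=[1,1,1,1,1,1,1,1],
  linear=[
    [0,0,0],
    [0,0,0],
    [0,0,0],
    [0,0,0],
    [0,0,0],
    [0,0,0],
    [0,0,0],
    [0,0,0],
  ],
  delta_rot=[
    [0,0,-0.5],
    [0,0,-1],
    [0,0,-1.5],
    [0,0,-2],
    [0,0,-2.5],
    [0,0,-2.5],
    [0,0,-2.5],
    [0,0,-2.5],
  ],
)

```text
clock: 24.3
eef_pos: [0.5108, -0.1357, 0.1079]
tool_rot: [0.967, 0.255, 0.001, -0.002]
ft_force: [-1.9, 7.1, 5.6]
grip_width: 0.011
```

jog_arm(
  jaw=[1,1,1,1,1,1,1,1],
  linear=[
    [0,0,0],
    [0,0,0],
    [0,0,0],
    [0,0,0],
    [0,0,0],
    [0,0,0],
    [0,0,0],
    [0,0,0],
  ],
  delta_rot=[
    [0,0,-0.5],
    [0,0,-1],
    [0,0,-1.5],
    [0,0,-2],
    [0,0,-2.5],
    [0,0,-2.5],
    [0,0,-2.5],
    [0,0,-2.5],
  ],
)

```text
clock: 24.97
eef_pos: [0.5108, -0.1356, 0.108]
tool_rot: [0.961, 0.276, 0.001, -0.002]
ft_force: [-2.1, 7.2, 5.2]
grip_width: 0.0111
```

jog_arm(
  jaw=[1,1,1,1,1,1,1,1],
  linear=[
    [0,0,0],
    [0,0,0],
    [0,0,0],
    [0,0,0],
    [0,0,0],
    [0,0,0],
    [0,0,0],
    [0,0,0],
  ],
  delta_rot=[
    [0,0,-0.5],
    [0,0,-1],
    [0,0,-1.5],
    [0,0,-2],
    [0,0,-2.5],
    [0,0,-2.5],
    [0,0,-2.5],
    [0,0,-2.5],
  ],
)

```text
clock: 25.63
eef_pos: [0.5108, -0.1356, 0.1079]
tool_rot: [0.955, 0.297, 0.001, -0.002]
ft_force: [-1.1, 7.1, 5.6]
grip_width: 0.0108
```

jog_arm(
  jaw=[1,1,1,1,1,1,1,1],
  linear=[
    [0,0,0],
    [0,0,0],
    [0,0,0],
    [0,0,0],
    [0,0,0],
    [0,0,0],
    [0,0,0],
    [0,0,0],
  ],
  delta_rot=[
    [0,0,-0.5],
    [0,0,-1],
    [0,0,-1.5],
    [0,0,-2],
    [0,0,-2.5],
    [0,0,-2.5],
    [0,0,-2.5],
    [0,0,-2.5],
  ],
)

```text
clock: 26.3
eef_pos: [0.5109, -0.1357, 0.108]
tool_rot: [0.948, 0.318, 0.001, -0.002]
ft_force: [-1.9, 7.5, 6.0]
grip_width: 0.0109
```

jog_arm(
  jaw=[1,1,1,1,1,1,1,1],
  linear=[
    [0,0,0],
    [0,0,0],
    [0,0,0],
    [0,0,0],
    [0,0,0],
    [0,0,0],
    [0,0,0],
    [0,0,0],
  ],
  delta_rot=[
    [0,0,-0.5],
    [0,0,-1],
    [0,0,-1.5],
    [0,0,-2],
    [0,0,-2.5],
    [0,0,-2.5],
    [0,0,-2.5],
    [0,0,-2.5],
  ],
)

```text
clock: 26.97
eef_pos: [0.5109, -0.1362, 0.108]
tool_rot: [0.941, 0.339, 0.001, -0.002]
ft_force: [-1.8, 5.3, 5.5]
grip_width: 0.0115
```

```bash
python3 fr.py 3
```

```text
t 27.07 th 39.58 F chest x,y,z [-1.65  5.84  5.41] sd [0.79 0.48 0.3 ] M [1.075 0.261 0.049] rel A cx,cy mm [   0.29 -118.8 ] rel B [  0.32 -14.83] z 0.1080 w 0.0108 q6 0.62
```

jog_arm(
  jaw=[1,1,1,1,1,1,1,1],
  linear=[
    [0,0,0],
    [0,0,0],
    [0,0,0],
    [0,0,0],
    [0,0,0],
    [0,0,0],
    [0,0,0],
    [0,0,0],
  ],
  delta_rot=[
    [0,0,-0.5],
    [0,0,-1],
    [0,0,-1.5],
    [0,0,-1.5],
    [0,0,-1.5],
    [0,0,-1.5],
    [0,0,-1.5],
    [0,0,-1.5],
  ],
)

```text
clock: 27.73
eef_pos: [0.5108, -0.137, 0.108]
tool_rot: [0.937, 0.351, 0.001, -0.001]
ft_force: [-0.7, 4.2, 5.5]
grip_width: 0.0111
```

```bash
python3 fr.py 3
```

```text
t 27.83 th 41.04 F chest x,y,z [-1.5   3.98  5.58] sd [0.3  0.27 0.34] M [0.688 0.272 0.079] rel A cx,cy mm [   0.32 -119.61] rel B [  0.36 -15.63] z 0.1080 w 0.0110 q6 0.59
```

jog_arm(
  jaw=[1,1,1,1,1,1,1,1],
  linear=[
    [0,0,0],
    [-0.0004,0.0004,0],
    [-0.0007,0.0007,0],
    [-0.0011,0.001,0],
    [-0.0015,0.0014,0],
    [-0.0015,0.0014,0],
    [-0.0015,0.0014,0],
    [-0.0015,0.0014,0],
  ],
  delta_rot=[
    [0,0,-0.5],
    [0,0,-1],
    [0,0,-1],
    [0,0,-1],
    [0,0,-1],
    [0,0,-1],
    [0,0,-1],
    [0,0,-1],
  ],
)

```text
clock: 28.5
eef_pos: [0.5105, -0.1398, 0.108]
tool_rot: [0.934, 0.358, 0.001, -0.0]
ft_force: [-2.0, 1.7, 4.9]
grip_width: 0.0114
```

```bash
python3 fr.py 3
```

```text
t 28.60 th 42.00 F chest x,y,z [-1.4   1.27  5.39] sd [0.52 0.27 0.43] M [0.36  0.317 0.007] rel A cx,cy mm [   0.31 -122.43] rel B [  0.34 -18.46] z 0.1080 w 0.0109 q6 0.57
```

jog_arm(
  jaw=[1,1,1,1,1,1,1,1],
  linear=[
    [-0.0008,0.0007,0],
    [-0.0016,0.0014,0],
    [-0.0024,0.0022,0],
    [-0.0032,0.0029,0],
    [-0.004,0.0036,0],
    [-0.0047,0.0043,0],
    [-0.0053,0.0049,0],
    [-0.0053,0.0049,0],
  ],
  delta_rot=[
    [0,0,0],
    [0,0,0],
    [0,0,0],
    [0,0,0],
    [0,0,0],
    [0,0,0],
    [0,0,0],
    [0,0,0],
  ],
)

```text
clock: 29.27
eef_pos: [0.5097, -0.1472, 0.108]
tool_rot: [0.934, 0.358, 0.001, -0.0]
ft_force: [-1.6, 1.9, 5.2]
grip_width: 0.0114
```

```bash
python3 fr.py 3; python3 - <<'E'
from workcell import bot
import cv2
q,_=bot.camera("scene"); cv2.imwrite("pics/s9.png",cv2.resize(q[80:260,170:410,::-1],None,fx=3,fy=3,interpolation=cv2.INTER_CUBIC))
E
```

```text
t 29.37 th 41.99 F chest x,y,z [-1.98  1.12  5.17] sd [0.49 0.43 0.35] M [0.276 0.355 0.015] rel A cx,cy mm [   0.3  -129.86] rel B [  0.33 -25.88] z 0.1080 w 0.0110 q6 0.56
```

View pics/s9.png

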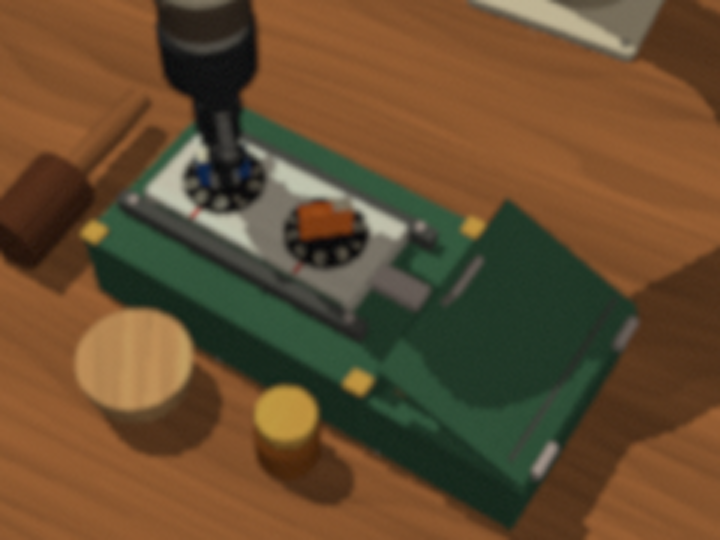

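jog_arm(
  jaw=[0.2,0.2,0.2,0.2,0.2,0.2,0.2,0.2],
  linear=[
    [0,0,0],
    [0,0,0],
    [0,0,0],
    [0,0,0],
    [0,0,-0.02],
    [0,0,-0.045],
    [0,0,-0.075],
    [0,0,-0.1],
  ],
  delta_rot=[
    [0,0,0],
    [0,0,0],
    [0,0,0],
    [0,0,0],
    [0,0,0],
    [0,0,0],
    [0,0,0],
    [0,0,0],
  ],
)

```text
clock: 30.08
eef_pos: [0.5095, -0.1475, 0.2087]
tool_rot: [0.934, 0.358, 0.0, 0.0]
ft_force: [1.1, 0.5, 0.1]
grip_width: 0.0682
```

jog_arm(
  jaw=[0.2,0.2,0.2,0.2,0.2,0.2,0.2,0.2],
  linear=[
    [0,0,-0.01],
    [0,0,-0.02],
    [0,0,-0.02],
    [0,0,-0.02],
    [0,0,-0.02],
    [0,0,-0.02],
    [0,0,-0.02],
    [0,0,-0.02],
  ],
  delta_rot=[
    [0,0,0],
    [0,0,0],
    [0,0,0],
    [0,0,0],
    [0,0,0],
    [0,0,0],
    [0,0,0],
    [0,0,0],
  ],
)

```text
clock: 30.75
eef_pos: [0.5091, -0.1474, 0.2264]
tool_rot: [0.934, 0.358, -0.001, -0.001]
ft_force: [-1.2, -0.6, -0.5]
grip_width: 0.0686
```

```bash
python3 fr.py 1; python3 - <<'E'
from workcell import bot
from h import *
for n in ["wrist","top"]:
    c=bot.calibration(n); p,d=bot.camera(n); p=p[:,:,::-1].copy(); cv2.imwrite(f"pics/end_{n}.png",p)
    if n=="wrist":
        r=rect(c,p,.45,.59,-.22,.06,.116,0.0004); cv2.imwrite("pics/end_r.png",r)
        # blue disc
        s=.0002; g=cv2.cvtColor(rect(c,p,.45,.59,-.22,.06,.116,s),cv2.COLOR_BGR2GRAY)
        m=cv2.morphologyEx((g<75).astype(np.uint8)*255,cv2.MORPH_OPEN,np.ones((15,15)))
        for q in cv2.findContours(m,cv2.RETR_EXTERNAL,cv2.CHAIN_APPROX_NONE)[0]:
            if cv2.contourArea(q)>15000:
                (a,b),rr=cv2.minEnclosingCircle(q); print('disc',(.59-b*s).round(4) if hasattr(b,'round') else round(.59-b*s,4),round(.06-a*s,4),rr*s)
E
```

```text
t 30.75 th 41.97 F chest x,y,z [-1.12 -0.75 -0.5 ] sd [0. 0. 0.] M [-0.034 -0.034  0.03 ] rel A cx,cy mm [  -0.3  -130.11] rel B [ -0.27 -26.14] z 0.2264 w 0.0686 q6 0.56
disc 0.4797 0.0335 0.03965478210449219
disc 0.5159 -0.0475 0.03463439636230469
disc 0.5091 -0.1469 0.03584329223632813
disc 0.5596 0.0275 0.035628802490234375
```

View pics/end_wrist.png

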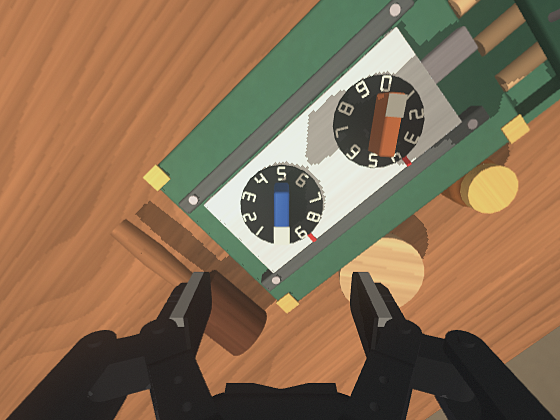

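View pics/end_r.png

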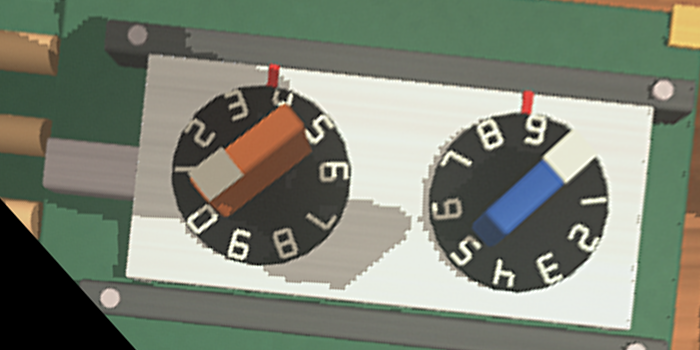

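```bash
python3 -c "
from workcell import bot
print(bot.job_done())"
```

```text
the job is handed in; nothing more can be done
None
```

The chest is unlocked and open, and I handed the job in at about 31 s. No verdict was reported.

- **Orange dial:** I held the bolt at about 6–7 mm and turned clockwise. After about 48° (about 2.35 rad) the pull fell from about 7 to 3 N, and the bolt then ran freely to about 10 mm.
- **Blue dial:** I held the bolt at about 14–15 mm and turned counter-clockwise. After about 28–29° (about 5.5 rad) the pull fell from about 7.5 to 4 N, then to 1.3 N.
- **Opening:** I drew the bolt to about 25.5 to 26 mm, let go and lifted the gripper clear.

**Last checks:**
- The pictures show the lid up, 4 and 9 next to their red marks, and the mallet, blank and jar apparently undisturbed; I judged those three by eye only.
- The force at the end was within sensor noise.
- The pull on the tool never read above about 9 N, so neither pawl should have passed 12 N.

**What disagreed:** the fingertips stood about 15 mm behind the reported tool point, not 17 mm ahead of it. My first grasp therefore closed on air just above the orange bar. I lowered the tool by 32 mm, checked in the wrist camera, and used that offset for both dials.

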